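# Snap the peg tub shut and latch its lever clip

### The job

Close up the green peg tub: from behind, push its standing-open lid over past centre so that it snaps shut, keeping the white lever clip on its front edge raised until the lid is down, then press that clip down past centre so that it snaps flat against the front of the tub. Work with the fingertips only: leave the tub standing on the shelf about where it is, not lifted, carried or tipped, and do not disturb the other things on the shelf.

Things in the scene. Friction and masses are not known exactly. Their poses are not given: they have to be found in the camera images.
- tub: Open-topped green plastic peg tub, part filled with clothes pegs, standing loose on the shelf: about 0.9 kg in all, walls 140 mm (x) by 190 mm (y), 148 by 198 mm over the rim, 101 mm high. Origin: centre of its underside; z up. Its own -x side is the front, where the clip latches; the lid is hinged along the top of its +x (back) side.
- hinge_mid (a point): Middle of the lid's hinge axis, on the tub: 76 mm behind the tub's origin (tub's own +x) and 103 mm above its underside. The axis runs along the tub's own y.
- lid (a joint): Angle of the lid about its hinge (rad): 0 shut and level on the rim, 1.95 fully open, standing up and leaning back 0.38 rad beyond vertical, as it starts. The hinge is over-centre with its balance point at about 1.35 (just past upright): beyond it the lid springs open, below it the lid snaps shut by itself. Pushing it over takes about 1 N near its free edge.
- lid_corner_l (a point): Point on the lid's outer face (its top when shut, its back when open) 4 mm from the free edge and 70 mm to the tub's +y side of the middle, well clear of the clip. The lid is a flat green panel 150 mm long from the hinge to its free edge, 196 mm wide and 5 to 8 mm thick.
- lid_corner_r (a point): The same on the tub's -y side, 70 mm from the middle.
- clip (a joint): Angle of the white lever clip about its pin on the lid's free edge (rad): 0 latched, lying square to the lid, flat against the tub's front wall when the lid is shut; 1.3 raised, sticking out forward from the lid and 0.27 rad short of in line with it, as it starts. Spring-loaded over-centre, balance point 0.65: it snaps to whichever end is nearer. About 3 N near its free end moves it.
- clip_pivot (a point): Middle of the clip's pin, on the lid: 154 mm from the lid's hinge axis, 3 mm above the lid's underside. With the lid shut it is 78 mm in front of the tub's origin (tub's own -x) and 106 mm above its underside.
- clip_end (a point): Point near the free end of the clip, 40 mm from its pin. The clip is a plate 50 mm wide (along the tub's y, centred), 42 mm long and 4 mm thick with a small thumb lip at the end.
- jug: Closed blue detergent jug, 95 by 165 mm, 258 mm tall, a bystander. Origin: underside.
- spray: White stain-remover spray bottle, 72 mm across, 228 mm tall, a bystander. Origin: centre of its underside.
- scraper: Aluminium lint scraper lying flat, 160 mm long along its x, head 100 mm wide, 12 mm high, a bystander. Origin: underside, near its head.
- pegclip: Steel spring clip gripping three yellow plastic pegs, lying flat, 130 mm long along its x, 62 mm wide, 27 mm high, a bystander. Origin: underside.
- soapdish: White dish with a yellow bar of soap, 85 by 125 mm, 34 mm high, a bystander. Origin: centre of its underside.
- brush: Wooden scrubbing brush, bristles down, 60 by 130 mm, 38 mm high, a bystander. Origin: centre of its underside.
- scoop: Pale blue plastic detergent measure (open cup), 68 mm across, 55 mm high, a bystander. Origin: centre of its underside.

How it is judged (in metres and radians):
On the way, in this order (a step that is already met when the one before it is completed fails the run):
1. the lid is snapped shut with the clip still raised (value of joint lid below 0.06 rad and value of joint clip above 1.1 rad), for 0.2 s.
2. the clip is snapped down against the tub's front with the lid shut (value of joint clip below 0.1 rad and value of joint lid below 0.06 rad), for 0.2 s.
At the end, for the whole second after the job is handed in: The lid is shut (within 0.06 rad), the clip is snapped down (within 0.1 rad), the tub stands upright and at rest within 50 mm of where it was, and no other thing on the shelf has moved more than 25 mm (all of step 2 and angle between tub's own z axis and vertical below 0.05 rad and distance of tub from where it was at the start of the episode below 0.05 m and height (world z) of tub below 0.008 m and linear speed of tub below 0.02 m/s and distance of each of jug, spray, scraper, pegclip, soapdish, brush, scoop from where it was at the start of the episode below 0.025 m); the robot touches nothing.
It fails at once if the clip is folded down while the lid is not shut (value of joint clip below 0.65 rad and value of joint lid above 0.2 rad).
It fails at once if the tub is lifted (height (world z) of tub above 0.015 m).
It fails at once if the tub is tipped (angle between tub's own z axis and vertical above 0.2 rad).
It fails at once if the tub is pushed or carried away (distance of tub from where it was at the start of the episode above 0.06 m).
It fails at once if another thing on the shelf is disturbed (distance of any of jug, spray, scraper, pegclip, soapdish, brush, scoop from where it was at the start of the episode above 0.025 m).
It also fails if it takes over 35 s, if anything falls off the work surface, if the arm or the gripper's body presses on something with over 40 N, if the wrist force passes 120 N, or if a joint passes its speed limit or range.

### The arm

A 6-joint arm with a two-finger parallel gripper is mounted at the origin on the work surface. World frame = base frame: x ahead of the robot, y to its left, z up, the work surface at z = 0. Lengths are in mm, angles in rad, forces in N, time in s.
With the tool pointing down it reaches from about 350 to 775 mm from the base axis. Payload 7.3 kg.
Tool frame: the origin (TCP) lies at the very end of the fingers, on their centre line; the grasp point (between the pads) lies bot.grip_point_offset behind it (bot.grip_point_offset is the distance from the TCP to the grasp point, in mm); z points along the fingers, y is the line along which they close (so a half turn about z gives the same grasp; the last joint's range is limited). The gripper opens to 92 mm and grips with 3 to 60 N. Pads are 19 mm wide; open, the fingers measure 130 mm over their backs; the gripper's body (75 mm by 190 mm) begins 47 mm behind the grasp point.
Start: joints at [1.033, 0.342, 1.524, -0, 1.275, -0.146], TCP at [200.462, 485.245, 195.541] pointing down, gripper open.
Joint ranges: [-2.53, 2.53], [-0.77, 2.02], [0.04, 2.7], [-1, 4.14], [0.28, 2.66], [-3.11, 3.11]. Speed limits (rad/s): [2.57, 2.57, 3.14, 3.14, 3.14, 3.14].

### API

Orientations are given as [roll, pitch, yaw] about the fixed x, y, z axes, in that order (R = Rz(yaw) Ry(pitch) Rx(roll)).
In Python, from plant import bot gives the robot as it stands. The module is installed in compiled form; this text tells all that it offers.
- The arm moves only by the tool carry_out, never from a script. Its argument "plan" is a list of rows, each an object of numbers: "tx", "ty", "tz": the shift along the world's x, y, z in mm; "rx", "ry", "rz": the turn, a rotation vector about the world's x, y, z in rad. A call has 1 to 12 rows; each row shifts and turns the commanded pose from where the row before left it; what a row does not reach is not made up. A row lasts 1/10 s, in which the tool goes at most 50 mm and 8.59 degrees, less where a joint would pass 70% of its speed; a pose out of reach is approached as far as the arm can. A call with a gripper value outside its range is refused whole. "gripper" is the closure, from 0 (fully open) to 1 (shut), set as the call begins (left out, the last holds). The fingers move at their own pace and stop on an object; the grip force is fixed at half the most. Time passes only in rows, so rows that do not move let the fingers close. It gives the time, the measured TCP pose, the force, the opening and the grip force at its end, in the units of the state.
- bot.get_obs(): the state, without advancing time (a new reading comes with each control period).
- bot.capture(name): name is "scene" or "top" or "wrist"; returns the picture (480x640x3 uint8, red, green, blue); there is no depth.
- bot.camera_model(name): a dict with "camera_matrix" (3x3 intrinsics, pixels), "R" (3x3) and "t" (3): a world point X has camera coordinates R X + t. Camera axes: x right, y down, z forward; pixel columns grow to the right and rows downward; lengths in mm; the calibration is good to about 2 mm. A picture is of the moment at which its call begins: read the wrist's pose just before it. camera_model takes no time and is no camera call; for the wrist camera it gives the pose at the moment of the call.
- bot.close_job(): hands the job in; it is judged then, once.
The state is a dict: "time": time; "joint_positions": joint angles; "dq": joint speeds; "tau": joint torques, N m; "tool_pos": TCP position; "tcp_rot": TCP orientation; "contact_force": force on the tool from outside, world axes, zero at the start; "moment": the same for the moment, N m; "grip_width": finger opening in mm; "finger_force": force on a finger pad.
Only numpy, scipy, OpenCV 4.12 (cv2) and the standard library are available. Lean on these libraries where they do the work, as an engineer would, in place of code of your own. Each camera call takes 0.05 s, during which the arm holds its last target. There are 200 camera calls.

## Working session

There is one attempt and no reset: what is moved stays moved. The work goes in short steps, Python scripts to look and compute and a tool call to move; the robot and the scene stay as the last step left them, time stands still between calls to the robot, and variables do not carry over. Pictures are saved under pics/ and viewed, at most 10 in all, crops included, and the job is handed in when it is done.

Besides the shell and the picture viewer there is one more tool, called after "Request:" as name([rows], argument=value, ...), one row to a line, values as JSON. carry_out: Moves the arm, as the interface text tells. Its arguments: {"type":"object","properties":{"plan":{"type":"array"},"gripper":{"type":"number"}},"required":["plan"]}

```bash
mkdir -p pics
python3 - <<'E'
from plant import bot
import cv2,numpy as np
for n in("scene","top"):
    cv2.imwrite(f"pics/{n}0.png",bot.capture(n)[:,:,::-1])
    m=bot.camera_model(n);print(n,np.round(m["camera_matrix"],1).tolist(),np.round(m["R"],3).tolist(),np.round(m["t"],1).tolist())
o=bot.get_obs();print(o["time"],o["tool_pos"],o["tcp_rot"],bot.grip_point_offset)
E
```

```text
scene [[483.7, 0.0, 319.4], [0.0, 483.7, 234.2], [0.0, 0.0, 1.0]] [[-0.554, 0.833, 0.013], [0.637, 0.433, -0.638], [-0.537, -0.345, -0.77]] [317.8, -257.5, 1848.9]
top [[573.0, 0.0, 324.6], [0.0, 573.0, 236.4], [0.0, 0.0, 1.0]] [[-0.028, -0.999, -0.022], [-0.985, 0.031, -0.169], [0.17, 0.017, -0.985]] [39.2, 604.5, 1491.8]
0.1 [200.26650737 484.89562623 194.94501889] [-3.14033885e+00 -1.44115436e-04  2.74982559e+00] 18.8
```

View pics/scene0.png

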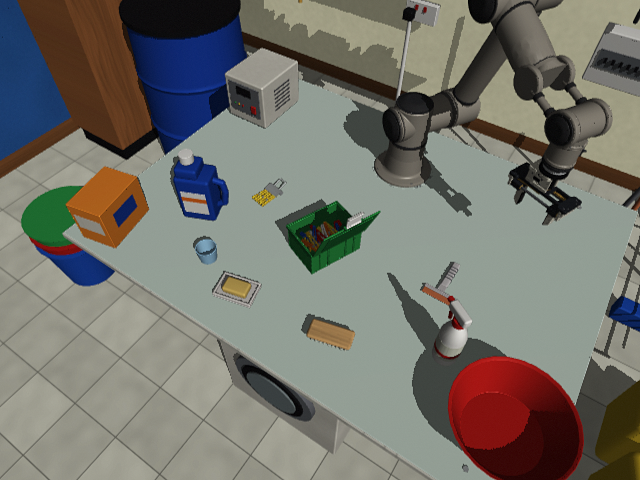

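View pics/top0.png

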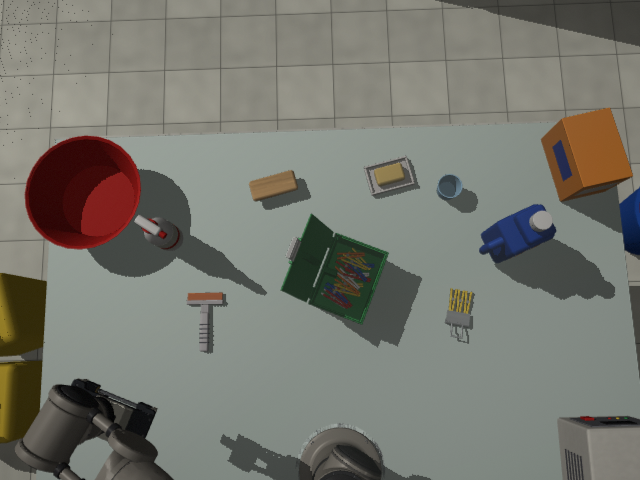

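The top view has the tub at about (345,275), with its front to the right (world -y). The lid leans left, with its free edge running from (313,214) to (282,291) and the clip at (293,248). I'll zoom in to get the corners.

Run:
```python
import cv2,numpy as np
a=cv2.imread("pics/top0.png")[200:335,265:400];b=cv2.imread("pics/scene0.png")[190:280,275:390]
a=cv2.resize(a,None,fx=4,fy=4,interpolation=2);b=cv2.resize(b,(240,188) if 0 else None,fx=2.2,fy=2.2,interpolation=2)
c=np.zeros((540,800,3),np.uint8);c[:540,:540]=a;c[:b.shape[0],545:545+b.shape[1]]=b[:,:255]
cv2.imwrite("pics/z.png",c)
```

```text
(no output)
```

View pics/z.png

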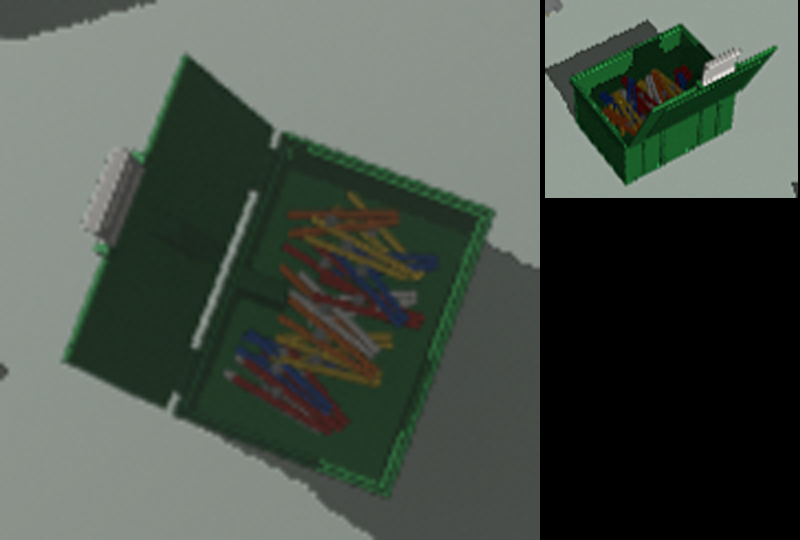

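```bash
cat > h.py <<'E'
import numpy as np
from plant import bot
def ray(n,px,z):
    m=bot.camera_model(n);R=np.array(m["R"]);t=np.array(m["t"])
    d=R.T@np.linalg.inv(m["camera_matrix"])@np.array([*px,1.]);c=-R.T@t
    return c+d*(z-c[2])/d[2]
def proj(n,X):
    m=bot.camera_model(n);q=np.array(m["camera_matrix"])@(np.array(m["R"])@X+np.array(m["t"]));return q[:2]/q[2]
E
python3 - <<'E'
from h import *
P=[ray("top",p,101) for p in((335,233),(388.5,253),(362,323.5),(308,303))]
L=[ray("top",p,242) for p in((311.25,213.75),(281.5,290.5))]
print(np.round(P),np.round(L))
fm=(P[1]+P[2])/2; ax=(P[0]+P[3]-P[1]-P[2]);ay=(P[0]+P[1]-P[2]-P[3]);
print([np.linalg.norm(P[i]-P[(i+1)%4]) for i in range(4)])
lv=L[0]-L[1];print(np.linalg.norm(lv))
print("yaw x",np.arctan2(ax[1],ax[0]),"from y",np.arctan2(ay[1],ay[0]),np.arctan2(lv[1],lv[0]))
yx=np.arctan2(ay[1],ay[0])+np.pi/2
print("center",sum(P)/4)
for p,z in(((160,235),100),((537,218),250),((205,298),10)):print(ray("top",p,z).round())
o=bot.get_obs();print(o["joint_positions"])
E
```

```text
[[ 605.   -7.  101.]
 [ 548. -144.  101.]
 [ 370.  -68.  101.]
 [ 425.   68.  101.]] [[628.  48. 242.]
 [448. 122. 242.]]
[np.float64(148.12229778668365), np.float64(193.67197156707817), np.float64(146.8697614242604), np.float64(194.46574150098712)]
194.32619339853352
yaw x 1.1791628569851558 from y -0.39698624213303835 -0.38772022205926215
center [487.01172156 -37.6107558  101.        ]
[614. 453. 100.]
[ 599. -479.  250.]
[452. 353.  10.]
[ 1.03300443e+00  3.42611217e-01  1.52489615e+00 -4.16595312e-05
  1.27534671e+00 -1.46012768e-01]
```

Request:
carry_out([
  {"tx":0,"ty":0,"tz":30},
  {"tx":12,"ty":-14},
  {"tx":24,"ty":-27},
  {"tx":25,"ty":-28},
  {"tx":25,"ty":-28},
  {"tx":25,"ty":-28},
  {"tx":25,"ty":-28},
  {"tx":25,"ty":-28},
  {"tx":25,"ty":-28},
  {"tx":25,"ty":-28},
  {"tx":25,"ty":-28},
  {"tx":24,"ty":-27},
], gripper=1)

```text
invalid input at $.plan[0]: expected keys tx, ty, tz, rx, ry, rz
```

Request:
carry_out([
  {"tx":14,"ty":-20},
  {"tx":10,"ty":-13},
  {},
  {},
  {},
])

```text
invalid input at $.plan[0]: expected keys tx, ty, tz, rx, ry, rz
```

Run:
```python
from h import *
import cv2
o=bot.get_obs();print(o["time"],o["tool_pos"],o["tcp_rot"],o["grip_width"],o["contact_force"],o["joint_positions"])
a=bot.capture("top")[190:360,220:400,::-1];b=bot.capture("scene")[150:290,250:430,::-1]
cv2.imwrite("pics/c1.png",cv2.resize(np.vstack([a,b]).copy() if 0 else np.hstack([a[:140],b]),None,fx=2.2,fy=2.2))
```

```text
0.1 [200.26650737 484.89562623 194.94501889] [-3.14033885e+00 -1.44115436e-04  2.74982559e+00] 91.9271109860406 [-0.31620977 -0.17257784  0.12367285] [ 1.03300443e+00  3.42611217e-01  1.52489615e+00 -4.16595312e-05
  1.27534671e+00 -1.46012768e-01]
```

View pics/c1.png

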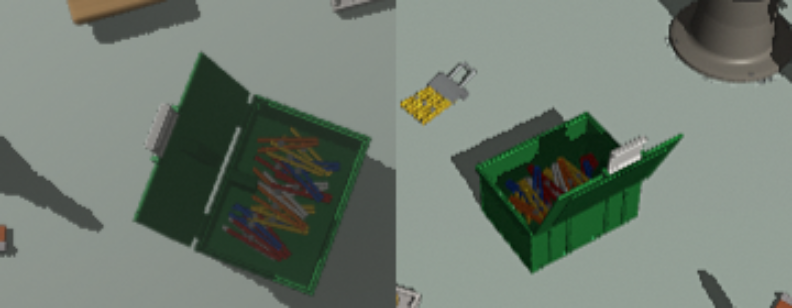

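Both moves were refused because every row needs all six keys. The picture shows the lid still open and nothing moved.

Request:
carry_out([
  {"tx":0,"ty":0,"tz":30,"rx":0,"ry":0,"rz":0},
  {"tx":12,"ty":-14,"tz":0,"rx":0,"ry":0,"rz":0},
  {"tx":24,"ty":-27,"tz":0,"rx":0,"ry":0,"rz":0},
  {"tx":25,"ty":-28,"tz":0,"rx":0,"ry":0,"rz":0},
  {"tx":25,"ty":-28,"tz":0,"rx":0,"ry":0,"rz":0},
  {"tx":25,"ty":-28,"tz":0,"rx":0,"ry":0,"rz":0},
  {"tx":25,"ty":-28,"tz":0,"rx":0,"ry":0,"rz":0},
  {"tx":25,"ty":-28,"tz":0,"rx":0,"ry":0,"rz":0},
  {"tx":25,"ty":-28,"tz":0,"rx":0,"ry":0,"rz":0},
  {"tx":25,"ty":-28,"tz":0,"rx":0,"ry":0,"rz":0},
  {"tx":25,"ty":-28,"tz":0,"rx":0,"ry":0,"rz":0},
  {"tx":24,"ty":-27,"tz":0,"rx":0,"ry":0,"rz":0},
], gripper=1)

```text
time: 1.4
tool_pos: [461.3, 191.9, 225.4]
tcp_rot: [3.142, -0.0, 2.75]
contact_force: [0.6, 0.6, 0.4]
grip_width: 2.1
finger_force: 0.0
```

Request:
carry_out([
  {"tx":12,"ty":-18,"tz":0,"rx":0,"ry":0,"rz":0},
  {"tx":12,"ty":-15,"tz":0,"rx":0,"ry":0,"rz":0},
  {"tx":0,"ty":0,"tz":0,"rx":0,"ry":0,"rz":0},
  {"tx":0,"ty":0,"tz":0,"rx":0,"ry":0,"rz":0},
])

```text
time: 1.8
tool_pos: [484.2, 160.3, 225.3]
tcp_rot: [-3.142, -0.001, 2.749]
contact_force: [0.7, 0.7, -0.1]
grip_width: 0.5
finger_force: 0.0
```

Run:
```python
from h import *
import cv2
o=bot.get_obs();print(o["time"],o["tool_pos"],o["grip_width"],o["contact_force"],o["joint_positions"])
a=bot.capture("top")[190:330,220:400,::-1];b=bot.capture("scene")[150:290,250:430,::-1]
cv2.imwrite("pics/c2.png",cv2.resize(np.hstack([a,b]),None,fx=2.2,fy=2.2))
```

```text
1.8 [484.16283726 160.27112294 225.27539708] 0.5111920767025901 [ 0.71067997  0.71409114 -0.09523137] [ 1.68982279e-01  2.92442473e-01  1.51179902e+00  4.77148472e-04
  1.33809267e+00 -1.00919149e+00]
```

View pics/c2.png

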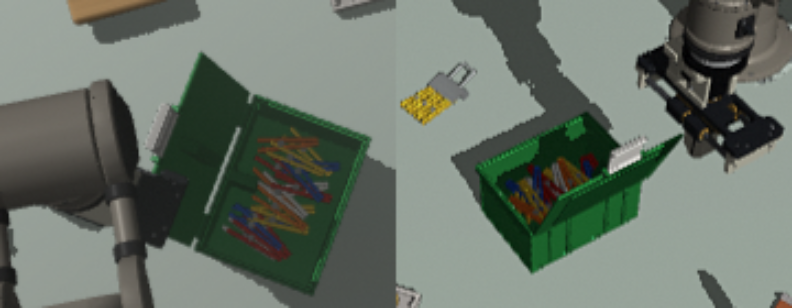

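The top view shows the gripper behind the near half of the lid, and its body is clear of the clip. Next I push forward.

Request:
carry_out([
  {"tx":-3,"ty":-7.5,"tz":0,"rx":0,"ry":0,"rz":0},
  {"tx":-3,"ty":-7.5,"tz":0,"rx":0,"ry":0,"rz":0},
  {"tx":-3,"ty":-7.5,"tz":0,"rx":0,"ry":0,"rz":0},
  {"tx":-3,"ty":-7.5,"tz":0,"rx":0,"ry":0,"rz":0},
  {"tx":-3,"ty":-7.5,"tz":0,"rx":0,"ry":0,"rz":0},
  {"tx":-3,"ty":-7.5,"tz":0,"rx":0,"ry":0,"rz":0},
  {"tx":-3,"ty":-7.5,"tz":0,"rx":0,"ry":0,"rz":0},
  {"tx":-3,"ty":-7.5,"tz":0,"rx":0,"ry":0,"rz":0},
  {"tx":-3,"ty":-7.5,"tz":0,"rx":0,"ry":0,"rz":0},
  {"tx":-3,"ty":-7.5,"tz":0,"rx":0,"ry":0,"rz":0},
  {"tx":-3,"ty":-7.5,"tz":0,"rx":0,"ry":0,"rz":0},
  {"tx":-3,"ty":-7.5,"tz":0,"rx":0,"ry":0,"rz":0},
])

```text
time: 3.1
tool_pos: [448.2, 69.6, 225.6]
tcp_rot: [3.141, 0.0, 2.75]
contact_force: [-0.7, 0.1, -0.6]
grip_width: 0.4
finger_force: 0.0
```

Request:
carry_out([
  {"tx":-3,"ty":-7.5,"tz":0,"rx":0,"ry":0,"rz":0},
  {"tx":-3,"ty":-7.5,"tz":0,"rx":0,"ry":0,"rz":0},
  {"tx":-3,"ty":-7.5,"tz":0,"rx":0,"ry":0,"rz":0},
  {"tx":-3,"ty":-7.5,"tz":0,"rx":0,"ry":0,"rz":0},
  {"tx":-3,"ty":-7.5,"tz":0,"rx":0,"ry":0,"rz":0},
  {"tx":0,"ty":0,"tz":0,"rx":0,"ry":0,"rz":0},
  {"tx":0,"ty":0,"tz":0,"rx":0,"ry":0,"rz":0},
])

```text
time: 3.8
tool_pos: [433.5, 32.6, 225.6]
tcp_rot: [3.141, 0.0, 2.749]
contact_force: [0.9, -0.2, 0.5]
grip_width: 0.4
finger_force: 0.0
```

Run:
```python
from h import *
import cv2
o=bot.get_obs();print(o["time"],o["tool_pos"],o["contact_force"])
a=bot.capture("top")[190:330,220:400,::-1];b=bot.capture("scene")[150:290,250:430,::-1]
cv2.imwrite("pics/c3.png",cv2.resize(np.hstack([a,b]),None,fx=2.2,fy=2.2))
```

```text
3.8 [433.49187163  32.60917753 225.59424845] [ 0.93472331 -0.16371565  0.47602567]
```

View pics/c3.png

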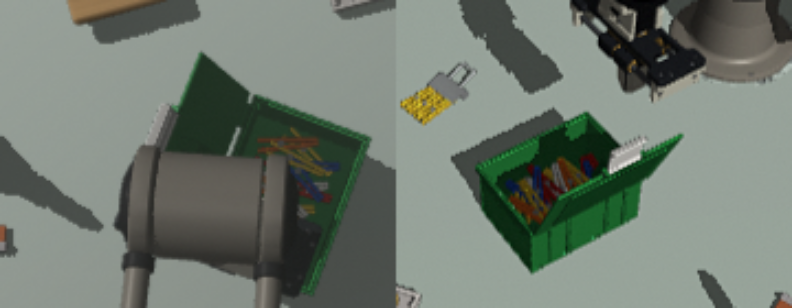

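The picture shows the lid still fully open: the gripper went past it without touching. I'll check where the tool and the lid actually are.

Run:
```python
from h import *
from scipy.optimize import least_squares
import cv2
o=bot.get_obs();X=o["tool_pos"]
print("TCP",proj("scene",X),proj("top",X), "crop",(proj("scene",X)-[250,150])*2.2+[396,0])
C=np.array([487,-38,0.]);u=np.array([.384,.923,0]);v=np.array([-.923,.384,0])
for n in("scene","top"):
  for s in(98,-98):print(n,s,"free",proj(n,C+131*u+s*v+[0,0,242]).round(),"hinge",proj(n,C+76*u+s*v+[0,0,103]).round())
  for a in(-1,1):
   for b in(-1,1):print(n,a,b,proj(n,C+74*a*u+99*b*v+[0,0,101]).round())
b=bot.capture("scene")[140:280,260:400,::-1]
cv2.imwrite("pics/c4.png",cv2.resize(b,None,fx=4,fy=4))
```

```text
TCP [355.91538093 196.61307751] [320.14456324 296.15888049] crop [629.01383804 102.54877052]
scene 98 free [380. 208.] hinge [365. 227.]
scene -98 free [323. 237.] hinge [312. 254.]
scene -1 -1 [286. 223.]
scene -1 1 [337. 199.]
scene 1 -1 [312. 255.]
scene 1 1 [364. 227.]
top 98 free [282. 291.] hinge [307. 303.]
top -98 free [313. 214.] hinge [334. 232.]
top -1 -1 [389. 252.]
top -1 1 [362. 324.]
top 1 -1 [335. 232.]
top 1 1 [308. 304.]
```

View pics/c4.png

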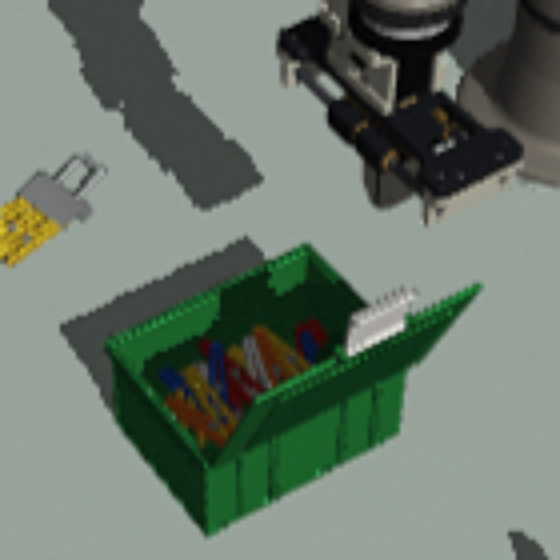

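The crop has the lid's near corner at (480,285), so scene pixel (380,211), and the clip at (380,320). The fingertip seems to end near (385,208). I'll triangulate the lid corners and check the fingertip.

Run:
```python
from h import *
import cv2
def P(n):
    m=bot.camera_model(n);return np.array(m["camera_matrix"])@np.c_[np.array(m["R"]),np.array(m["t"])]
def tri(a,b):
    X=cv2.triangulatePoints(P("top"),P("scene"),np.array(a,float).reshape(2,1),np.array(b,float).reshape(2,1));return (X[:3]/X[3]).ravel().round()
print("near",tri((281.5,290.5),(380,211)),"far",tri((311.25,213.75),(320.8,239.3)))
print("rim front near",tri((362,323.5),(336.5,201)),"rim front far",tri((388.5,253),(286.8,225.5)))
X=bot.get_obs()["tool_pos"]
for dz in(0,10,20,30):print(dz,proj("scene",X+[0,0,dz]))
im=bot.capture("scene")
print(im[180:204,[354,356,358]].reshape(24,-1))
```

```text
near [449. 123. 232.] far [632.  45. 235.]
rim front near [370. -69.  91.] rim front far [ 549. -144.   90.]
0 [355.92825466 196.6261426 ]
10 [356.1695619  194.25532736]
20 [356.41349399 191.85872336]
30 [356.66009399 189.4359075 ]
[[ 11  11  12 153 118  54  52  56  61]
 [ 13  13  12 103  81  38  44  45  49]
 [  6   8  11  70  57  33  23  24  25]
 [ 11  12  13  46  46  44  44  43  40]
 [ 17  17  16  59  58  52  59  58  52]
 [ 17  16  17  58  57  52  63  61  54]
 [ 16  16  14  58  57  52  61  59  53]
 [ 17  18  16  57  56  51  61  59  53]
 [ 20  21  19  56  54  48  62  60  55]
 [ 26  25  23  56  54  50  59  57  52]
 [ 29  27  26  53  53  47  58  56  51]
 [ 63  64  59  72  74  68 100 106 100]
 [121 128 121 124 132 124 158 170 161]
 [153 165 156 155 166 157 151 164 155]
 [151 162 153 152 163 155 151 162 154]
 [151 163 155 150 162 153 151 163 154]
 [151 163 154 151 161 153 151 161 153]
 [151 162 153 150 161 153 149 161 152]
 [151 162 153 151 162 153 151 161 153]
 [152 163 155 151 161 152 152 163 154]
 [151 162 153 152 163 154 149 160 152]
 [151 162 154 151 162 154 151 162 154]
 [151 163 154 151 161 153 149 161 153]
 [152 163 155 150 162 153 151 162 153]]
```

By the scene camera the real fingertip is about 20–25 mm above the reported TCP. That means it passed just over the lid edge. I'll go back over the top, lower the tool and push again.

Request:
carry_out([
  {"tx":0,"ty":0,"tz":25,"rx":0,"ry":0,"rz":0},
  {"tx":7,"ty":17,"tz":0,"rx":0,"ry":0,"rz":0},
  {"tx":10,"ty":25,"tz":0,"rx":0,"ry":0,"rz":0},
  {"tx":10,"ty":25,"tz":0,"rx":0,"ry":0,"rz":0},
  {"tx":10,"ty":25,"tz":0,"rx":0,"ry":0,"rz":0},
  {"tx":10,"ty":25,"tz":0,"rx":0,"ry":0,"rz":0},
  {"tx":6,"ty":15,"tz":0,"rx":0,"ry":0,"rz":0},
  {"tx":0,"ty":0,"tz":-15,"rx":0,"ry":0,"rz":0},
  {"tx":0,"ty":0,"tz":-20,"rx":0,"ry":0,"rz":0},
  {"tx":0,"ty":0,"tz":-20,"rx":0,"ry":0,"rz":0},
  {"tx":0,"ty":0,"tz":0,"rx":0,"ry":0,"rz":0},
  {"tx":0,"ty":0,"tz":0,"rx":0,"ry":0,"rz":0},
])

```text
time: 5.2
tool_pos: [486.6, 164.7, 195.9]
tcp_rot: [-3.141, -0.0, 2.75]
contact_force: [-0.6, -0.4, 0.4]
grip_width: 0.3
finger_force: 0.0
```

Run:
```python
from h import *
import cv2
X=bot.get_obs()["tool_pos"];print(X,bot.get_obs()["contact_force"],proj("scene",X))
b=bot.capture("scene")[150:270,310:430,::-1]
cv2.imwrite("pics/c5.png",cv2.resize(b,None,fx=4.5,fy=4.5))
```

```text
[486.55763124 164.67708601 195.88339551] [-0.62906727 -0.36226485  0.41776134] [385.302403   233.69109344]
```

View pics/c5.png

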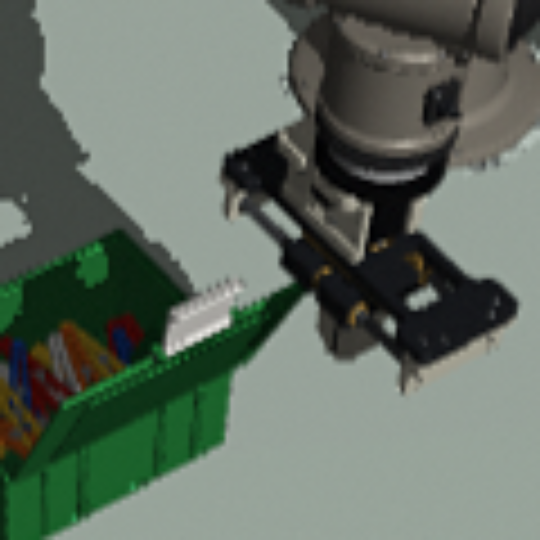

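The fingertip is at crop (345,360), well below the lid's corner at (305,285). Pushing again.

Request:
carry_out([
  {"tx":-3,"ty":-7.5,"tz":0,"rx":0,"ry":0,"rz":0},
  {"tx":-3,"ty":-7.5,"tz":0,"rx":0,"ry":0,"rz":0},
  {"tx":-3,"ty":-7.5,"tz":0,"rx":0,"ry":0,"rz":0},
  {"tx":-3,"ty":-7.5,"tz":0,"rx":0,"ry":0,"rz":0},
  {"tx":-3,"ty":-7.5,"tz":0,"rx":0,"ry":0,"rz":0},
  {"tx":-3,"ty":-7.5,"tz":0,"rx":0,"ry":0,"rz":0},
])

```text
time: 5.85
tool_pos: [468.4, 119.1, 195.8]
tcp_rot: [3.141, 0.001, 2.75]
contact_force: [0.6, 0.3, 0.5]
grip_width: -0.0
finger_force: 0.6
```

Request:
carry_out([
  {"tx":-3,"ty":-7.5,"tz":0,"rx":0,"ry":0,"rz":0},
  {"tx":-3,"ty":-7.5,"tz":0,"rx":0,"ry":0,"rz":0},
  {"tx":-3,"ty":-7.5,"tz":0,"rx":0,"ry":0,"rz":0},
])

```text
time: 6.15
tool_pos: [459.1, 96.5, 195.5]
tcp_rot: [-3.141, -0.0, 2.75]
contact_force: [0.3, 0.1, 0.3]
grip_width: 0.0
finger_force: 0.3
```

Run:
```python
from h import *
import cv2
a=bot.capture("top")[190:330,220:400,::-1];b=bot.capture("scene")[150:290,250:430,::-1]
cv2.imwrite("pics/c6.png",cv2.resize(np.hstack([a,b]),None,fx=2.2,fy=2.2))
```

```text
(no output)
```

View pics/c6.png

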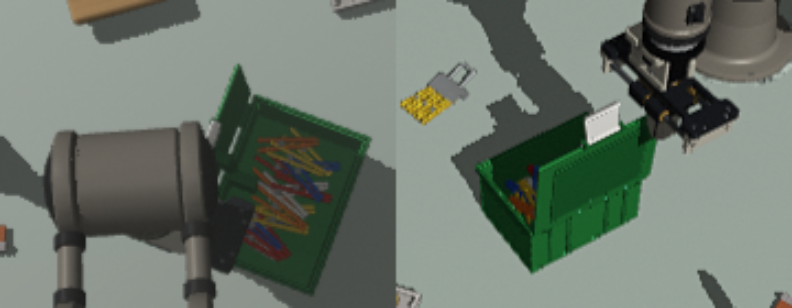

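The lid is now near upright, with the white clip raised at (603,125). I'll keep pushing.

Request:
carry_out([
  {"tx":-3,"ty":-7.5,"tz":0,"rx":0,"ry":0,"rz":0},
  {"tx":-3,"ty":-7.5,"tz":0,"rx":0,"ry":0,"rz":0},
  {"tx":-3,"ty":-7.5,"tz":0,"rx":0,"ry":0,"rz":0},
  {"tx":-3,"ty":-7.5,"tz":0,"rx":0,"ry":0,"rz":0},
  {"tx":-3,"ty":-7.5,"tz":0,"rx":0,"ry":0,"rz":0},
  {"tx":-3,"ty":-7.5,"tz":0,"rx":0,"ry":0,"rz":0},
  {"tx":-3,"ty":-7.5,"tz":0,"rx":0,"ry":0,"rz":0},
  {"tx":-3,"ty":-7.5,"tz":0,"rx":0,"ry":0,"rz":0},
  {"tx":-3,"ty":-7.5,"tz":0,"rx":0,"ry":0,"rz":0},
  {"tx":0,"ty":0,"tz":0,"rx":0,"ry":0,"rz":0},
  {"tx":0,"ty":0,"tz":0,"rx":0,"ry":0,"rz":0},
  {"tx":0,"ty":0,"tz":0,"rx":0,"ry":0,"rz":0},
])

```text
time: 7.45
tool_pos: [432.6, 29.9, 195.6]
tcp_rot: [3.141, 0.0, 2.75]
contact_force: [1.6, -0.3, -0.1]
grip_width: 0.5
finger_force: 0.0
```

```bash
cat >> h.py <<'E'
import cv2
def tri(a,b):
    P=lambda n:(lambda m:np.array(m["camera_matrix"])@np.c_[np.array(m["R"]),np.array(m["t"])])(bot.camera_model(n))
    X=cv2.triangulatePoints(P("top"),P("scene"),np.array(a,float).reshape(2,1),np.array(b,float).reshape(2,1));return (X[:3]/X[3]).ravel().round()
def blobs(n):
    im=bot.capture(n);h=cv2.cvtColor(im,cv2.COLOR_RGB2HSV)
    x0,y0,x1,y1=(270,195,420,345) if n=="top" else (270,170,400,290)
    g=cv2.inRange(h,(50,120,30),(75,255,255));w=cv2.inRange(im,(185,180,180),(255,255,255))
    for s,m in(("green",g),("white",w)):
        k=np.zeros_like(m);k[y0:y1,x0:x1]=m[y0:y1,x0:x1]
        c,_=cv2.findContours(k,0,2)
        for q in c:
            if cv2.contourArea(q)>6:print(n,s,cv2.contourArea(q),cv2.boxPoints(cv2.minAreaRect(q)).round(1).tolist())
    return im
E
python3 - <<'E'
from h import *
o=bot.get_obs();print(o["tool_pos"],o["contact_force"])
[blobs(n) for n in("scene","top")]
E
```

```text
[432.59689689  29.89912827 195.57860855] [ 1.63974214 -0.31240976 -0.05789662]
scene green 3457.0 [[278.6000061035156, 225.60000610351562], [343.0, 190.89999389648438], [370.3999938964844, 241.6999969482422], [305.8999938964844, 276.3999938964844]]
scene white 11.5 [[297.79998779296875, 206.60000610351562], [309.79998779296875, 200.60000610351562], [310.3999938964844, 201.8000030517578], [298.3999938964844, 207.8000030517578]]
top green 1934.0 [[307.20001220703125, 302.79998779296875], [333.70001220703125, 232.10000610351562], [391.29998779296875, 253.8000030517578], [364.79998779296875, 324.3999938964844]]
```

The green outline now matches the shut lid. I'll move over the clip and turn the tool a quarter turn.

Request:
carry_out([
  {"tx":0,"ty":-10,"tz":10,"rx":0,"ry":0,"rz":-0.14},
  {"tx":1.5,"ty":-15,"tz":0,"rx":0,"ry":0,"rz":-0.14},
  {"tx":1.5,"ty":-15,"tz":0,"rx":0,"ry":0,"rz":-0.14},
  {"tx":1.5,"ty":-15,"tz":0,"rx":0,"ry":0,"rz":-0.14},
  {"tx":1.5,"ty":-15,"tz":0,"rx":0,"ry":0,"rz":-0.14},
  {"tx":1.5,"ty":-15,"tz":0,"rx":0,"ry":0,"rz":-0.14},
  {"tx":1.5,"ty":-15,"tz":0,"rx":0,"ry":0,"rz":-0.14},
  {"tx":1.5,"ty":-15,"tz":0,"rx":0,"ry":0,"rz":-0.14},
  {"tx":1.5,"ty":-15,"tz":0,"rx":0,"ry":0,"rz":-0.14},
  {"tx":1.5,"ty":-15,"tz":0,"rx":0,"ry":0,"rz":-0.14},
  {"tx":1.5,"ty":-16,"tz":0,"rx":0,"ry":0,"rz":-0.14},
  {"tx":0,"ty":0,"tz":0,"rx":0,"ry":0,"rz":-0.03},
])

```text
time: 8.75
tool_pos: [447.8, -132.7, 205.4]
tcp_rot: [3.141, 0.0, 1.174]
contact_force: [0.8, 0.4, 0.6]
grip_width: 0.3
finger_force: 0.0
```

Request:
carry_out([
  {"tx":0,"ty":0,"tz":-25,"rx":0,"ry":0,"rz":0},
  {"tx":0,"ty":0,"tz":-30,"rx":0,"ry":0,"rz":0},
  {"tx":0,"ty":0,"tz":-20,"rx":0,"ry":0,"rz":0},
  {"tx":0,"ty":0,"tz":0,"rx":0,"ry":0,"rz":0},
  {"tx":0,"ty":0,"tz":0,"rx":0,"ry":0,"rz":0},
])

```text
time: 9.25
tool_pos: [447.8, -131.2, 130.9]
tcp_rot: [-3.142, -0.0, 1.18]
contact_force: [1.2, -0.5, 0.2]
grip_width: 0.8
finger_force: 0.0
```

Run:
```python
from h import *
o=bot.get_obs();X=o["tool_pos"];print(X,o["tcp_rot"],o["contact_force"],proj("scene",X))
C=np.array([487,-38,0.]);u=np.array([.384,.923,0]);v=np.array([-.923,.384,0])
for s in(-25,25):
  for d,z in((78,106),(118,94)):print("pred clip",s,d,proj("scene",C-d*u+s*v+[0,0,z]),proj("top",C-d*u+s*v+[0,0,z]))
print("rel u,v",(X-C)@u,(X-C)@v)
im=blobs("scene");blobs("top")
cv2.imwrite("pics/c7.png",cv2.resize(im[140:290,240:400,::-1],None,fx=4,fy=4))
```

```text
[ 447.77257215 -131.20677006  130.9326472 ] [-3.14159070e+00 -1.39785173e-05  1.18014913e+00] [ 1.20342428 -0.54648563  0.20692115] [307.66132004 199.03134145]
pred clip -25 78 [304.97376037 211.9362492 ] [380.55722762 279.27776116]
pred clip -25 118 [298.39959581 206.81770544] [394.82495462 285.24786218]
pred clip 25 78 [317.94690064 205.69944768] [373.81294496 297.58205152]
pred clip 25 118 [311.20216194 200.75685197] [388.19323954 303.47535011]
rel u,v -101.09318106139078 0.4155162031802776
scene green 3457.0 [[278.6000061035156, 225.60000610351562], [343.0, 190.89999389648438], [370.3999938964844, 241.6999969482422], [305.8999938964844, 276.3999938964844]]
scene white 11.5 [[297.79998779296875, 206.60000610351562], [309.79998779296875, 200.60000610351562], [310.3999938964844, 201.8000030517578], [298.3999938964844, 207.8000030517578]]
top green 3170.0 [[306.5, 302.0], [334.1000061035156, 231.60000610351562], [378.1000061035156, 248.8000030517578], [350.5, 319.20001220703125]]
```

View pics/c7.png

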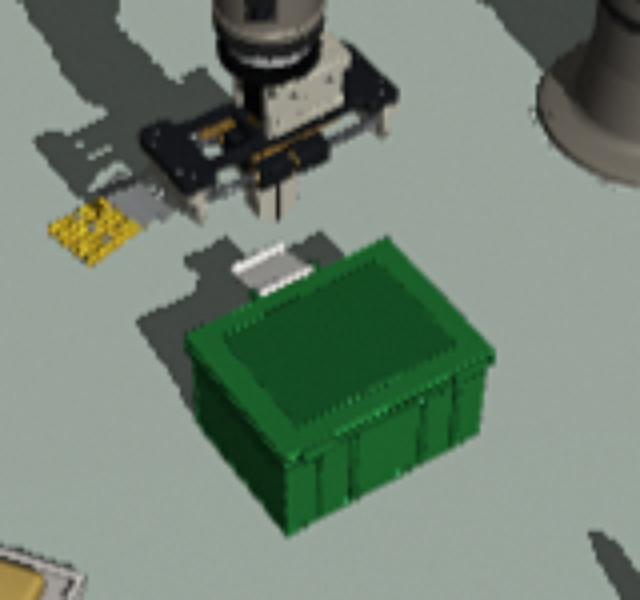

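The picture shows the lid shut, the clip raised at (270,265), and the fingertip above it at (275,218), which is really about 20 mm above the nominal TCP. I'll tilt the gripper body away from the lid and press down.

Request:
carry_out([
  {"tx":1,"ty":2.5,"tz":0,"rx":0.115,"ry":-0.048,"rz":0},
  {"tx":1,"ty":2.5,"tz":0,"rx":0.115,"ry":-0.048,"rz":0},
  {"tx":0,"ty":0,"tz":-20,"rx":0,"ry":0,"rz":0},
  {"tx":0,"ty":0,"tz":-15,"rx":0,"ry":0,"rz":0},
  {"tx":0,"ty":0,"tz":-6,"rx":0,"ry":0,"rz":0},
  {"tx":0,"ty":0,"tz":-5,"rx":0,"ry":0,"rz":0},
  {"tx":0,"ty":0,"tz":-5,"rx":0,"ry":0,"rz":0},
  {"tx":0,"ty":0,"tz":-5,"rx":0,"ry":0,"rz":0},
])

```text
time: 10.15
tool_pos: [450.0, -126.3, 74.8]
tcp_rot: [3.139, -0.249, 1.181]
contact_force: [-0.4, -0.1, -0.6]
grip_width: 0.3
finger_force: 0.0
```

Request:
carry_out([
  {"tx":0,"ty":0,"tz":-5,"rx":0,"ry":0,"rz":0},
  {"tx":0,"ty":0,"tz":-5,"rx":0,"ry":0,"rz":0},
])

```text
time: 10.35
tool_pos: [450.0, -126.1, 64.7]
tcp_rot: [3.139, -0.25, 1.18]
contact_force: [0.0, 0.2, 3.7]
grip_width: 0.5
finger_force: 1.4
```

Request:
carry_out([
  {"tx":0,"ty":0,"tz":-5,"rx":0,"ry":0,"rz":0},
  {"tx":0,"ty":0,"tz":-5,"rx":0,"ry":0,"rz":0},
  {"tx":0,"ty":0,"tz":0,"rx":0,"ry":0,"rz":0},
])

```text
time: 10.65
tool_pos: [448.9, -126.0, 53.7]
tcp_rot: [-3.141, -0.249, 1.18]
contact_force: [-0.2, -0.0, -0.5]
grip_width: 0.1
finger_force: 0.0
```

Run:
```python
from h import *
o=bot.get_obs();print(o["tool_pos"],o["contact_force"]);blobs("scene");blobs("top")
```

```text
[ 448.86900688 -125.98818885   53.66606103] [-0.15263027 -0.03241712 -0.50633553]
scene green 3454.0 [[278.6000061035156, 225.60000610351562], [343.0, 190.89999389648438], [370.3999938964844, 241.6999969482422], [305.8999938964844, 276.3999938964844]]
top green 4169.5 [[306.6000061035156, 302.1000061035156], [333.70001220703125, 231.60000610351562], [391.70001220703125, 254.0], [364.6000061035156, 324.5]]
```

The force rose to 3.7 N and then dropped, so the clip looks to have snapped. I'll back off and check.

Request:
carry_out([
  {"tx":-4,"ty":-10,"tz":5,"rx":0,"ry":0,"rz":0},
  {"tx":-4,"ty":-10,"tz":20,"rx":0,"ry":0,"rz":0},
  {"tx":-4,"ty":-10,"tz":40,"rx":0,"ry":0,"rz":0},
  {"tx":-4,"ty":-10,"tz":45,"rx":0,"ry":0,"rz":0},
  {"tx":-4,"ty":-10,"tz":45,"rx":0,"ry":0,"rz":0},
  {"tx":-15,"ty":0,"tz":30,"rx":0,"ry":0,"rz":0},
  {"tx":-15,"ty":0,"tz":0,"rx":0,"ry":0,"rz":0},
  {"tx":0,"ty":0,"tz":0,"rx":0,"ry":0,"rz":0},
  {"tx":0,"ty":0,"tz":0,"rx":0,"ry":0,"rz":0},
  {"tx":0,"ty":0,"tz":0,"rx":0,"ry":0,"rz":0},
])

```text
time: 11.75
tool_pos: [399.3, -176.0, 238.6]
tcp_rot: [-3.141, -0.25, 1.179]
contact_force: [0.0, -0.4, 0.0]
grip_width: 0.2
finger_force: 0.0
```

Run:
```python
from h import *
o=bot.get_obs();print(o["time"],o["tool_pos"],o["contact_force"]);im=blobs("scene");blobs("top")
print(im[200:214:2,296:314:3].tolist())
```

```text
11.75 [ 399.32490462 -176.04308487  238.61400312] [ 0.04520158 -0.37733916  0.03293452]
scene green 3454.0 [[278.6000061035156, 225.60000610351562], [343.0, 190.89999389648438], [370.3999938964844, 241.6999969482422], [305.8999938964844, 276.3999938964844]]
top green 4165.5 [[306.6000061035156, 302.29998779296875], [333.3999938964844, 231.6999969482422], [391.6000061035156, 253.89999389648438], [364.70001220703125, 324.3999938964844]]
[[[150, 161, 152], [150, 161, 152], [150, 161, 153], [149, 160, 152], [150, 161, 151], [152, 164, 154]], [[149, 161, 152], [150, 160, 152], [150, 161, 152], [152, 163, 154], [128, 139, 130], [58, 63, 58]], [[150, 162, 152], [151, 163, 154], [130, 140, 131], [130, 141, 133], [62, 67, 63], [64, 70, 65]], [[131, 140, 132], [61, 65, 61], [64, 69, 65], [64, 70, 65], [65, 71, 66], [65, 71, 66]], [[63, 69, 64], [64, 69, 65], [64, 69, 66], [64, 70, 65], [64, 69, 66], [73, 77, 72]], [[65, 70, 66], [65, 70, 67], [66, 71, 67], [60, 66, 61], [122, 121, 118], [206, 203, 198]], [[64, 70, 65], [65, 71, 66], [53, 66, 55], [174, 169, 167], [211, 213, 203], [17, 88, 32]]]
```

The clip no longer sticks out: only its top edge shows at the lid's front, and the tub outline hasn't moved. Handing in.

```bash
python3 -c "
from plant import bot
print(bot.close_job())"
```

```text
the job is handed in; nothing more can be done
None
```

The lid is shut and the clip is snapped down, with the tub where it stood; my last camera check agreed, and the job is handed in, though the hand-in returned no verdict.

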